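# Gather the stir bars in the tote corner by the beaker

## Robot

A 6-joint arm with a two-finger parallel gripper is mounted at the origin on a cart in front of the work surface, level with it; the furniture and walls round the work are solid. World frame = base frame: x ahead of the robot, y to its left, z up, the work surface at z = 0. Lengths are in m, angles in rad, forces in N, time in s.
With the tool pointing down it reaches from about 0.325 to 0.9 m from the base axis. Payload 6.1 kg.
Tool frame: the origin (TCP) lies midway between the tips of the shut fingers; the grasp point (between the pads) lies 19 mm behind it; x points along the fingers, y is the direction in which the jaws open and shut, and the axes are right-handed (so a half turn about x gives the same grasp; the last joint's range is limited). The gripper opens to 85 mm and grips with 20 to 120 N. Pads are 22 mm wide; open, the fingers measure 114 mm over their backs; the gripper's body (76 mm by 85 mm) begins 54 mm behind the grasp point. The pads swing forward as they close: fully open they stand 13 mm farther back than shut.
Start: joints at [1.12, 0.22, 1.526, -0, 1.395, -0.126], TCP at [0.199, 0.592, 0.231] pointing down, gripper open.
Joint ranges: [-2.98, 2.98], [-0.91, 2.08], [0.09, 2.57], [-1.24, 4.39], [0.2, 2.65], [-2.68, 2.68]. Speed limits (rad/s): [2.57, 2.57, 3.01, 3.14, 3.14, 3.14].

## Interface

Orientations are given as [roll, pitch, yaw] about the fixed x, y, z axes, in that order (R = Rz(yaw) Ry(pitch) Rx(roll)).
In Python, from plant import movep, move_l, set_joints, gripper_to, hold, inverse_kinematics, observe, get_image, get_calibration, Unreachable, job_done gives the robot as it stands. Calls block until the motion is done:
- movep(position, orientation): joint-space move of the TCP to a pose.
- move_l(position, feed=0.15, rotation=None, max_force=None): straight line of the TCP; rotation=None keeps the orientation; feed is the mean speed in m/s. With max_force (N) it stops when the force on the tool has changed by that much, and returns True; else False.
- set_joints(angles): joint-space move.
- gripper_to(opening, f_grip=None): finger opening in m; f_grip is the grip in N (None keeps the last); returns when the fingers have stopped.
- hold(seconds).
- inverse_kinematics(position, orientation): joint angles nearest the present ones, or None.
- observe(): the state.
- get_image(name): name is "scene" or "top" or "wrist"; returns (picture, depth): 384x512x3 uint8, red, green, blue; 384x512 float32, m along the optical axis (not along the pixel's ray), 0 where there is no reading.
- get_calibration(name): a dict with "intrinsics" (3x3 intrinsics, pixels), "dist_coeffs" ([k1, k2, p1, p2, k3] as OpenCV has them; the pictures are not rectified), "world_from_camera" (4x4, takes a point from camera to world coordinates). Camera axes: x right, y down, z forward; pixel columns grow to the right and rows downward; lengths in m; the calibration is good to about 2 mm. A picture is of the moment at which its call begins: read the wrist's pose just before it. get_calibration takes no time and is no camera call; for the wrist camera it gives the pose at the moment of the call.
A pose or a line that the arm cannot do raises Unreachable and nothing moves.
- job_done(): hands the job in, once; it reports no verdict.
The state is a dict: "time_s": time; "q": joint angles; "joint_velocities": joint speeds; "joint_torque": joint torques, N m; "eef_pos": TCP position; "tcp_rot": TCP orientation; "ft_force": force on the tool from outside, world axes, zero at the start; "torque": the same for the moment, N m; "opening": finger opening in m.
Only numpy, scipy, OpenCV 4.12 (cv2) and the standard library are available. Lean on these libraries where they do the work, as an engineer would, in place of code of your own. Each camera call takes 0.05 s, during which the arm holds its last target.

## Task

Lift the open metal tote by its handle and tilt it steeply, some 30 to 35 degrees, so that the four loose stir bars in it slide together into one corner: the corner of the tote that stands nearest the empty glass beaker on the mat, so I can pick them out into it. Finish while still holding the tote steady and tilted like that, well clear of the mat and of everything else, with no stir bar spilled, and do not shift the beaker or its neighbours on the mat.

Things in the scene. Friction and masses are not known exactly. Their poses are not given: they have to be found in the camera images.
- tote: open rectangular dark steel tote standing on the mat, 140 (x) x 210 (y) mm and 45 mm high with a rounded rim, walls and floor 4 mm thick, 0.35 kg give or take a fifth. Origin: centre of its underside; z up, long side along its y; it starts within 0.35 rad of lined up with the room. A fixed straight black carrying handle runs above it along its y, on a strap at each end wall; it is symmetrical (front and back, left and right are alike)
- tote_handle (a point): middle of the tote's handle bar, 106 mm above the tote's underside; the bar is 14 mm wide (tote x), 20 mm high (z), 216 mm long (tote y), with 50 mm free between it and the tote's rim; pinch it across its width from above
- corner_far_left (a point): the far left inside corner of the tote at its floor (+66, +101, 4 in the tote's frame, mm)
- corner_far_right (a point): the far right inside corner of the tote at its floor (+66, -101, 4 in the tote's frame, mm)
- corner_near_left (a point): the near left inside corner of the tote at its floor (-66, +101, 4 in the tote's frame, mm)
- corner_near_right (a point): the near right inside corner of the tote at its floor (-66, -101, 4 in the tote's frame, mm)
- stir_bar_1: white PTFE stir bar, 25 x 8 x 8 mm (long along its x), 12 g, lying loose in the tote, one in each quarter of its floor at the start; slippery (friction about 0.12, hidden spread a fifth), but it can hang up along a wall on a slope of 25 degrees: it slides all the way when the floor slopes about 33 degrees straight into the corner (equally along the tote's x and y). Origin: middle of its underside
- stir_bar_2: white PTFE stir bar, 25 x 8 x 8 mm (long along its x), 12 g, lying loose in the tote, one in each quarter of its floor at the start; slippery (friction about 0.12, hidden spread a fifth), but it can hang up along a wall on a slope of 25 degrees: it slides all the way when the floor slopes about 33 degrees straight into the corner (equally along the tote's x and y). Origin: middle of its underside
- stir_bar_3: white PTFE stir bar, 25 x 8 x 8 mm (long along its x), 12 g, lying loose in the tote, one in each quarter of its floor at the start; slippery (friction about 0.12, hidden spread a fifth), but it can hang up along a wall on a slope of 25 degrees: it slides all the way when the floor slopes about 33 degrees straight into the corner (equally along the tote's x and y). Origin: middle of its underside
- stir_bar_4: white PTFE stir bar, 25 x 8 x 8 mm (long along its x), 12 g, lying loose in the tote, one in each quarter of its floor at the start; slippery (friction about 0.12, hidden spread a fifth), but it can hang up along a wall on a slope of 25 degrees: it slides all the way when the floor slopes about 33 degrees straight into the corner (equally along the tote's x and y). Origin: middle of its underside
- beaker_100: empty clear glass beaker, 54 mm wide, 68 mm high, standing on the mat off one of the tote's four corners (a different one each time). Origin: centre of its underside
- hdpe_round_bottle: bystander: white round plastic bottle, 46 mm wide, 104 mm high, off another corner of the tote. Origin: centre of its underside
- plaster_block_2: bystander: cream plaster block with a hole in its side, 60 x 55 x 40 mm, off another corner of the tote. Origin: centre of its underside
- dropper_bottle: bystander: small brown dropper bottle with black top, 36 mm wide, 103 mm high, off another corner of the tote. Origin: centre of its underside
- mat: thin grey bench mat, fixed, 340 (x) x 480 (y) x 3 mm, under the tote, the beaker and the three bystanders. Origin: centre of its underside, on the worktop; x away from the robot, y left. Taller equipment stands on the worktop to the left and right of the mat: come over it from above
Mind the look-alikes: they are no part of the job. Leave any purple look-alike of the beaker_100 alone.

How it is judged:
At the end, for the whole second after the job is handed in: Tote held still by the fingers, all inside corners over 40 mm above the worktop, floor sloping 0.2 to 1.1 rad, touching no neighbour; all 4 stir bars at rest within 75 mm of the corner nearest the beaker; beaker and 3 neighbours within 30 mm of their start (((x of beaker_100 in the frame of mat above 0 m and y of beaker_100 in the frame of mat above 0 m and distance between each of stir_bar_1, stir_bar_2, stir_bar_3, stir_bar_4 and corner_far_left below 0.075 m) or (x of beaker_100 in the frame of mat above 0 m and y of beaker_100 in the frame of mat below 0 m and distance between each of stir_bar_1, stir_bar_2, stir_bar_3, stir_bar_4 and corner_far_right below 0.075 m) or (x of beaker_100 in the frame of mat below 0 m and y of beaker_100 in the frame of mat above 0 m and distance between each of stir_bar_1, stir_bar_2, stir_bar_3, stir_bar_4 and corner_near_left below 0.075 m) or (x of beaker_100 in the frame of mat below 0 m and y of beaker_100 in the frame of mat below 0 m and distance between each of stir_bar_1, stir_bar_2, stir_bar_3, stir_bar_4 and corner_near_right below 0.075 m)) and height (world z) of each of corner_far_left, corner_far_right, corner_near_left, corner_near_right above 0.04 m and angle between tote's own z axis and vertical between 0.2 and 1.1 rad and contact force between the fingers and tote above 1 N and linear speed of tote below 0.03 m/s and angular speed of tote below 0.2 rad/s and linear speed of each of stir_bar_1, stir_bar_2, stir_bar_3, stir_bar_4 below 0.05 m/s and contact force between tote and beaker_100 below 0.3 N and contact force between tote and hdpe_round_bottle below 0.3 N and contact force between tote and plaster_block_2 below 0.3 N and contact force between tote and dropper_bottle below 0.3 N and distance of each of beaker_100, hdpe_round_bottle, plaster_block_2, dropper_bottle from where it was at the start of the episode below 0.03 m); the arm keeps its last pose, push and grip.
It fails at once if the beaker or one of its neighbours on the mat is shifted or knocked over (distance of any of beaker_100, hdpe_round_bottle, plaster_block_2, dropper_bottle from where it was at the start of the episode above 0.03 m or angle between any of beaker_100, hdpe_round_bottle, plaster_block_2, dropper_bottle's own z axis and vertical above 0.5 rad).
It fails at once if a stir bar is spilled from the tote (distance between any of stir_bar_1, stir_bar_2, stir_bar_3, stir_bar_4 and tote above 0.17 m).
It also fails if it takes over 35 s, if anything falls off the work surface, if the arm or the gripper's body presses on something with over 40 N, if the wrist force passes 120 N, or if a joint passes its speed limit or range.

## Working session

There is one attempt and no reset: what is moved stays moved. The work goes in short steps, each a Python script; the robot and the scene stay as the last script left them, time stands still between calls to the robot, and variables do not carry over. Pictures are saved under pics/ and viewed, and the job is handed in when it is done.

```bash
ls; mkdir -p pics
python3 - <<'E'
from plant import *
import cv2
print(observe())
for n in ("top","scene","wrist"):
    c=get_calibration(n); im,d=get_image(n)
    cv2.imwrite(f"pics/{n}0.png",im[:,:,::-1]); 
    print(n,c["intrinsics"],c["dist_coeffs"],c["world_from_camera"],d.min(),d.max())
E
```

```text
pics
{'time_s': 0.0, 'q': array([ 1.11990480e+00,  2.21205000e-01,  1.52762080e+00,  1.46682568e-05,
        1.39470327e+00, -1.26076629e-01]), 'joint_velocities': array([ 5.14698717e-05,  1.07167145e-03, -1.01541448e-03, -2.75683049e-04,
        5.91179044e-05,  5.94086786e-04]), 'joint_torque': array([ 1.00335223e-03, -4.96909475e+01, -3.89390409e+01, -2.04832936e-04,
        1.10823454e-02, -1.59962036e-05]), 'eef_pos': array([0.1991765 , 0.59177207, 0.23020721]), 'tcp_rot': array([-1.70432807,  1.56885986, -2.02914555]), 'ft_force': array([-0.06400658, -0.11758043, -0.26111527]), 'torque': array([-0.03386637, -0.03741172, -0.02405268]), 'opening': 0.08554393711955878}
top [[358.41657462   0.         252.18668237]
 [  0.         358.41657462 192.82915847]
 [  0.           0.           1.        ]] [-0.00768089  0.          0.          0.          0.        ] [[ 0.02406888 -0.98528819  0.16919774  0.34133982]
 [-0.99950138 -0.02717667 -0.01607572  0.04719739]
 [ 0.02043744 -0.16872645 -0.98545101  1.11973707]
 [ 0.          0.          0.          1.        ]] 0.0 1.9090285
scene [[408.32711397   0.         256.84683416]
 [  0.         408.32711397 192.70214983]
 [  0.           0.           1.        ]] [0.00721041 0.         0.         0.         0.        ] [[ 0.80969564 -0.25972199  0.52624847 -0.00719423]
 [-0.58684648 -0.35522124  0.72761877 -0.69393694]
 [-0.00204396 -0.89797681 -0.44003803  0.55411598]
 [ 0.          0.          0.          1.        ]] 0.0 3.9998443
wrist [[332.42145519   0.         254.72188408]
 [  0.         332.42145519 191.79487321]
 [  0.           0.           1.        ]] [-0.09631354  0.          0.          0.          0.        ] [[ 0.32006264  0.89646907  0.30643615  0.12010335]
 [ 0.9473949  -0.30228492 -0.10519854  0.6175352 ]
 [-0.00167622  0.32398617 -0.94606033  0.37160446]
 [ 0.          0.          0.          1.        ]] 0.0 1.3045176
```

View pics/top0.png

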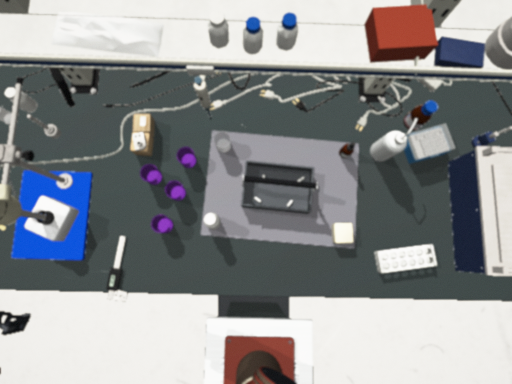

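View pics/scene0.png

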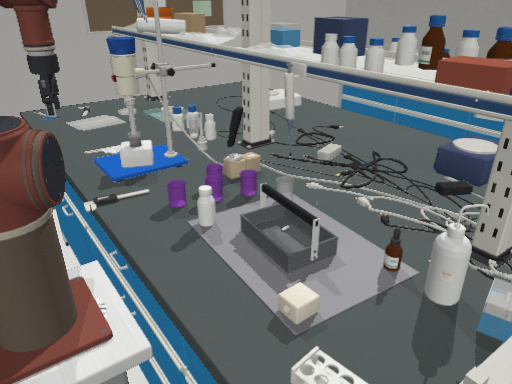

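Run:
```python
import cv2,numpy as np
im=cv2.imread("pics/top0.png")
cv2.imwrite("pics/topz.png",cv2.resize(im[120:260,195:370],None,fx=4.5,fy=4.2,interpolation=cv2.INTER_CUBIC))
im=cv2.imread("pics/scene0.png")
cv2.imwrite("pics/scenez.png",cv2.resize(im[160:310,180:400],None,fx=3.6,fy=3.6,interpolation=cv2.INTER_CUBIC))
```

```text
(no output)
```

View pics/topz.png

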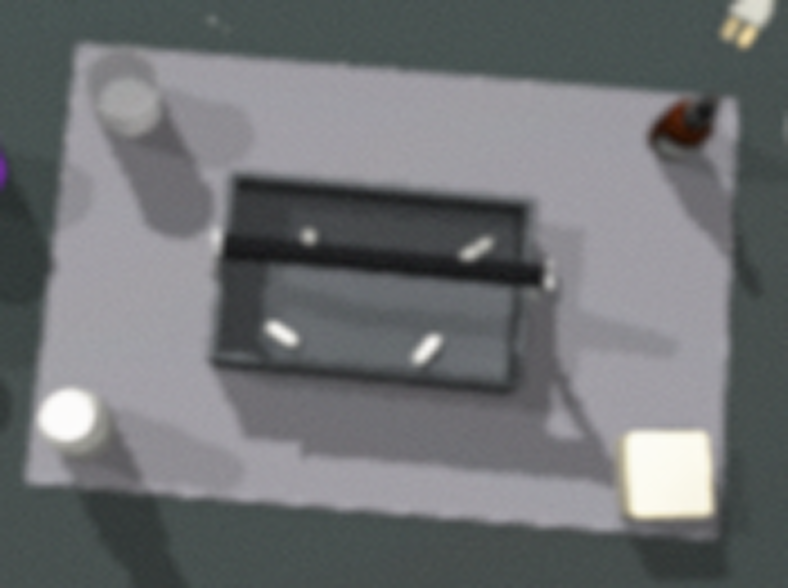

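View pics/scenez.png

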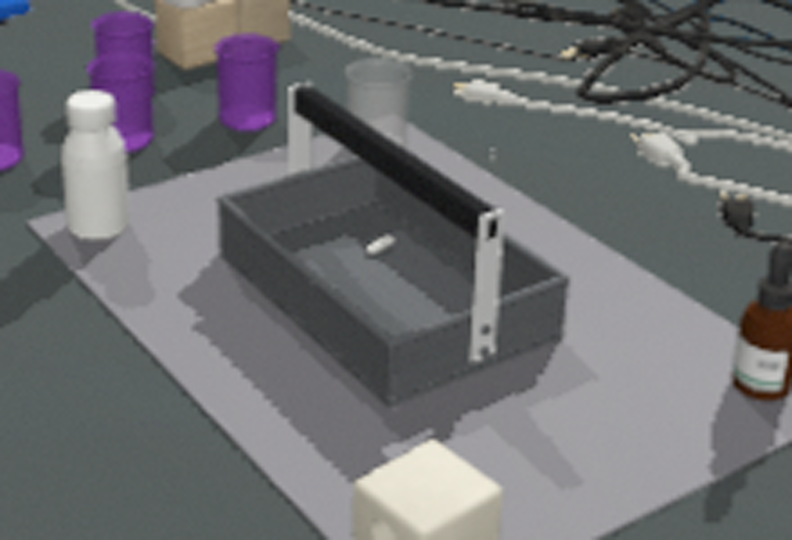

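```bash
cat > h.py <<'E'
import numpy as np,cv2
from plant import *
def cloud(name):
    c=get_calibration(name); im,d=get_image(name)
    h,w=d.shape; u,v=np.meshgrid(np.arange(w),np.arange(h))
    p=cv2.undistortPoints(np.stack([u,v],-1).reshape(-1,1,2).astype(float),c["intrinsics"],np.array(c["dist_coeffs"])).reshape(h,w,2)
    P=np.dstack([p[...,0]*d,p[...,1]*d,d]); T=c["world_from_camera"]
    P=P@T[:3,:3].T+T[:3,3]; P[d==0]=np.nan
    return im,d,P
def ray(name,uv,z):
    c=get_calibration(name)
    p=cv2.undistortPoints(np.array(uv,float).reshape(-1,1,2),c["intrinsics"],np.array(c["dist_coeffs"])).reshape(-1,2)
    T=c["world_from_camera"]; r=np.c_[p,np.ones(len(p))]@T[:3,:3].T
    return T[:3,3]+r*((z-T[2,3])/r[:,2])[:,None]
E
python3 - <<'E'
from h import *
im,d,P=cloud("top")
np.savez("top.npz",im=im,d=d,P=P)
for n,(u,v) in dict(beaker=(223,145),bottle=(211,219),drop=(350,147),plaster=(343,232),mat=(280,235)).items(): print(n,P[v,u])
u,v=np.meshgrid(np.arange(512),np.arange(384))
m=(im.max(2)<45)&(u>240)&(u<322)&(v>172)&(v<192)
mz=m&(P[...,2]>0.09)&(P[...,2]<0.14)
print(m.sum(),mz.sum(),np.nanmedian(P[mz],0), P[mz].min(0),P[mz].max(0))
pts=np.c_[u[mz],v[mz]].astype(np.float32)
r=cv2.minAreaRect(pts);print(r)
b=cv2.boxPoints(r); print(b,"\n",ray("top",b,0.119), ray("top",[r[0]],0.119))
Q=P[mz][:,:2]; c=cv2.minAreaRect(Q.astype(np.float32)); print("depth rect",c)
f=cv2.fitLine(Q.astype(np.float32),cv2.DIST_L2,0,.01,.01).ravel(); print(f,np.arctan2(-f[0],f[1]))
# rim
mr=(u>235)&(u<320)&(v>155)&(v<215)&(P[...,2]>0.040)&(P[...,2]<0.062)
print("rim",mr.sum(),cv2.minAreaRect(P[mr][:,:2].astype(np.float32)))
E
```

```text
beaker [0.68650301 0.12687064 0.0052637 ]
bottle [0.436935   0.14515418 0.10778445]
drop [ 0.66855158 -0.26235913  0.08091833]
plaster [ 0.41437375 -0.24733801  0.04003147]
mat [ 0.40272403 -0.06065585  0.00195404]
301 295 [ 0.54786038 -0.04481005  0.11895799] [ 0.53547327 -0.14536258  0.10191111] [0.56198752 0.05239082 0.12526076]
((279.5247802734375, 181.7524871826172), (69.45360565185547, 4.975186347961426), 5.710592269897461)
[[244.7228  180.7723 ]
 [245.21785 175.8218 ]
 [314.32678 182.73268]
 [313.83173 187.68318]] 
 [[ 0.5474099   0.05296881  0.119     ]
 [ 0.56186914  0.05195418  0.119     ]
 [ 0.5473278  -0.14599413  0.119     ]
 [ 0.53289039 -0.14450016  0.119     ]] [[ 0.54736642 -0.04634089  0.119     ]]
depth rect ((0.54850834608078, -0.04652079939842224), (0.19824473559856415, 0.012387036345899105), 85.54985046386719)
[ 0.07765557  0.99698025  0.54759455 -0.0444463 ] -0.07773383
rim 465 ((0.5503559112548828, -0.04823910444974899), (0.21233098208904266, 0.1429424285888672), 85.61601257324219)
```

```bash
cat >> h.py <<'E'
from scipy.spatial.transform import Rotation as Ro
HC=np.array([0.549,-0.0475,0.109]); PSI=-0.078
def tool(psi,tilt,s,down=np.pi/4):
    """tool rotation when tote yaw psi, tilted towards its +x+y corner"""
    Rt=Ro.from_euler('z',psi).as_matrix()
    a=np.cross([0,0,1],[np.cos(down),np.sin(down),0])
    Rt=Rt@Ro.from_rotvec(a*tilt).as_matrix()
    x=-Rt[:,2]; y=s*Rt[:,0]
    return np.c_[x,y,np.cross(x,y)],Rt
def pose(hc,psi,tilt,s,depth=0.0):
    T,Rt=tool(psi,tilt,s); 
    return np.array(hc)+T[:,0]*(0.019+depth), Ro.from_matrix(T).as_euler('xyz'),Rt
CORN=np.array([[66,101,4],[66,-101,4],[-66,101,4],[-66,-101,4]])/1000.
def corners(hc,Rt): return np.array(hc)+(CORN-[0,0,.106])@Rt.T
E
python3 - <<'E'
from h import *
np.set_printoptions(precision=3,suppress=True)
t=np.radians(33)
for s in (1,-1):
    p,r,_=pose(HC,PSI,0,s); print("grasp",s,p,inverse_kinematics(p,r))
    p,r,_=pose(HC+[0,0,.2],PSI,0,s); print("lift",s,inverse_kinematics(p,r))
    for x in (.4,.45,.5,.55):
      for y in (-.15,-.05,.05):
       for z in (.25,.3,.35):
        for dps in (-.5,0,.5):
          p,r,Rt=pose([x,y,z],PSI+dps,t,s); q=inverse_kinematics(p,r)
          if q is not None: print(s,x,y,z,dps,np.array(q),corners([x,y,z],Rt)[:,2].min())
E
```

```text
grasp 1 [ 0.549 -0.048  0.09 ] [-0.229  0.192  1.841 -0.     1.108 -0.151]
lift 1 [-0.229  0.01   1.646 -0.     1.486 -0.151]
1 0.4 -0.15 0.25 -0.5 [-0.335  0.153  1.701 -0.292  1.785  0.253] 0.1001409035915769
1 0.4 -0.15 0.25 0 [-0.221  0.04   1.823 -0.452  1.641 -0.091] 0.10014090359157687
1 0.4 -0.15 0.25 0.5 [-0.149 -0.137  1.994 -0.566  1.445 -0.452] 0.10014090359157685
1 0.4 -0.15 0.3 -0.5 [-0.335  0.113  1.65  -0.299  1.873  0.225] 0.1501409035915769
1 0.4 -0.15 0.3 0 [-0.221 -0.002  1.77  -0.457  1.727 -0.133] 0.15014090359157686
1 0.4 -0.15 0.3 0.5 [-0.149 -0.182  1.937 -0.562  1.531 -0.506] 0.15014090359157684
1 0.4 -0.15 0.35 -0.5 [-0.335  0.083  1.588 -0.309  1.96   0.196] 0.20014090359157688
1 0.4 -0.15 0.35 0 [-0.221 -0.033  1.707 -0.466  1.812 -0.176] 0.20014090359157685
1 0.4 -0.15 0.35 0.5 [-0.149 -0.213  1.87  -0.562  1.614 -0.559] 0.20014090359157682
1 0.4 -0.05 0.25 -0.5 [-0.165  0.127  1.731 -0.206  1.823  0.417] 0.1001409035915769
1 0.4 -0.05 0.25 0 [-0.032  0.046  1.818 -0.38   1.715  0.075] 0.10014090359157687
1 0.4 -0.05 0.25 0.5 [ 0.068 -0.104  1.964 -0.518
[... 9321 characters left out ...]
0.335  1.389 -0.117  1.982 -2.569] 0.1501409035915769
-1 0.5 0.05 0.35 -0.5 [ 0.01   0.31   1.327 -0.122  2.068 -2.581] 0.20014090359157688
-1 0.55 -0.15 0.3 0.5 [-0.112  0.188  1.566 -0.556  1.551  2.665] 0.15014090359157684
-1 0.55 -0.15 0.35 0.5 [-0.112  0.16   1.504 -0.557  1.627  2.618] 0.20014090359157682
-1 0.55 0.05 0.25 -0.5 [ 0.009  0.486  1.286 -0.115  1.934 -2.564] 0.1001409035915769
-1 0.55 0.05 0.3 -0.5 [ 0.009  0.455  1.234 -0.119  2.017 -2.574] 0.1501409035915769
-1 0.55 0.05 0.35 -0.5 [ 0.009  0.434  1.17  -0.125  2.101 -2.586] 0.20014090359157688<sys>:0: UserWarning: Gimbal lock detected. Setting third angle to zero since it is not possible to uniquely determine all angles.
```

```bash
python3 - <<'E' 2>/dev/null
from h import *
np.set_printoptions(precision=4,suppress=True)
o=observe(); move_l(np.array([*o["eef_pos"][:2],.36]),feed=.2)
p,r,_=pose(HC+[0,0,.15],PSI,0,1)
movep(p,r); o=observe(); print(o["time_s"],o["eef_pos"],p,o["ft_force"],o["q"])
im,d,P=cloud("wrist"); cv2.imwrite("pics/wrist1.png",im[:,:,::-1])
im2,_,_=cloud("scene"); cv2.imwrite("pics/scene1.png",im2[:,:,::-1])
m=(im.max(2)<50)&(P[...,2]>.1)&(P[...,2]<.135)&(abs(P[...,0]-.549)<.05)
v,u=np.nonzero(m); print(m.sum(),u.min(),u.max(),v.min(),v.max(),np.median(P[m][:,2]))
rc=cv2.minAreaRect(np.c_[u,v].astype(np.float32)); print(rc, ray("wrist",[rc[0]],.119)); 
print(cv2.minAreaRect(P[m][:,:2].astype(np.float32)))
f=cv2.fitLine(P[m][:,:2].astype(np.float32),cv2.DIST_L2,0,.01,.01).ravel();print(f,np.arctan2(-f[0],f[1]))
E
```

```text
3.6 [ 0.5492 -0.0467  0.2402] [ 0.549  -0.0475  0.24  ] [-0.1886 -0.8315 -0.9306] [-0.2281  0.0379  1.7104  0.0002  1.3929 -0.1514]
580 244 262 49 264 0.11719317570971
((254.10191345214844, 156.41883850097656), (215.00881958007812, 17.998825073242188), 89.34521484375) [[ 0.5505 -0.0242  0.119 ]]
((0.5492324233055115, -0.03311890363693237), (0.18115626275539398, 0.013573583215475082), 85.68462371826172)
[ 0.0896  0.996   0.5477 -0.0125] -0.08972199
```

View pics/wrist1.png

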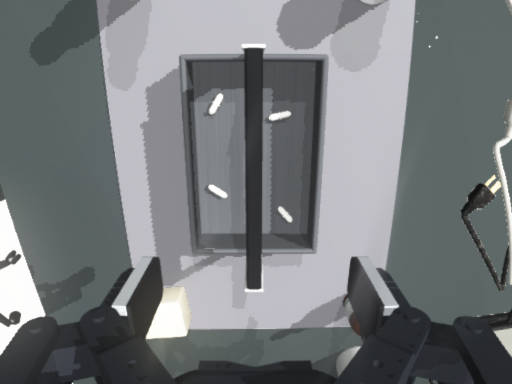

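View pics/scene1.png

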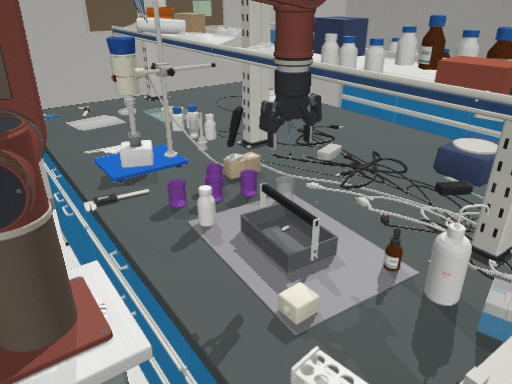

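```bash
python3 - <<'E' 2>/dev/null
from h import *
np.set_printoptions(precision=4,suppress=True)
e=ray("wrist",[(254,46),(254.5,291)],.119); print(e,e.mean(0),np.linalg.norm(e[0]-e[1]))
print(np.arctan2(-(e[0]-e[1])[0],(e[0]-e[1])[1]))
r=ray("wrist",[(180,57),(328,57),(317,252),(197,252)],.048); print(r,r.mean(0))
E
```

```text
[[ 0.5569  0.0592  0.119 ]
 [ 0.5408 -0.1524  0.119 ]] [ 0.5489 -0.0466  0.119 ] 0.21218514476822237
-0.07620583731757109
[[ 0.4866  0.0618  0.048 ]
 [ 0.6266  0.0509  0.048 ]
 [ 0.6118 -0.1563  0.048 ]
 [ 0.4756 -0.1456  0.048 ]] [ 0.5501 -0.0473  0.048 ]
```

```bash
sed -i 's/^HC=.*/HC=np.array([0.549,-0.047,0.109]); PSI=-0.077/' h.py; python3 - <<'E' 2>/dev/null
from h import *
np.set_printoptions(precision=4,suppress=True)
def st(n): 
    o=observe(); print(n,round(o["time_s"],2),o["eef_pos"],o["ft_force"],o["torque"],round(o["opening"],4)); return o
p,r,_=pose(HC+[0,0,.06],PSI,0,1); move_l(p,feed=.12,rotation=r)
p,r,_=pose(HC,PSI,0,1); print(move_l(p,feed=.06,rotation=r,max_force=15)); st("down")
gripper_to(0.0,f_grip=100); st("grip")
print(move_l(p+[0,0,.02],feed=.04)); st("up20")
im,_=get_image("scene"); cv2.imwrite("pics/scene2.png",im[:,:,::-1])
im,_=get_image("wrist"); cv2.imwrite("pics/wrist2.png",im[:,:,::-1])
E
```

```text
False
down 5.75 [ 0.5494 -0.0471  0.0905] [ 0.5014  0.1651 -0.3884] [-0.02    0.0148 -0.0183] 0.0853
grip 6.41 [ 0.5489 -0.047   0.09  ] [-1.54    0.1626  1.0032] [-0.0051  0.0854  0.0294] 0.0121
False
up20 7.06 [ 0.549  -0.047   0.1101] [-0.0701  0.2409 -4.8295] [ 0.0313 -0.0116 -0.0106] 0.0122
```

View pics/scene2.png

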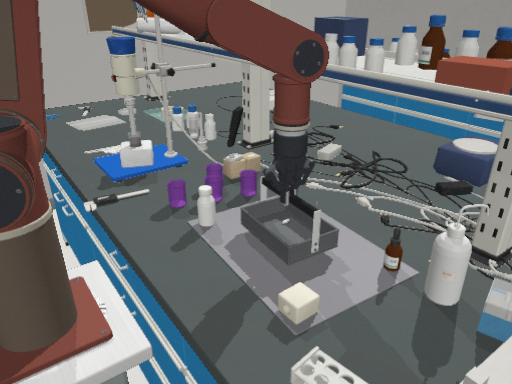

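View pics/wrist2.png

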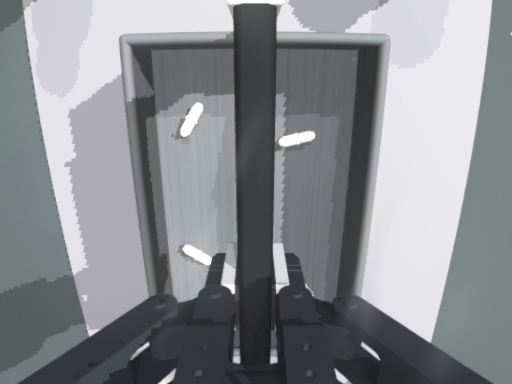

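The tote is held level and clear of the mat, with about 4.8 N of weight on the tool. Next I lift it higher and tilt it.

```bash
python3 - <<'E' 2>/dev/null
from h import *
np.set_printoptions(precision=4,suppress=True)
def st(n): 
    o=observe(); print(n,round(o["time_s"],2),o["eef_pos"],o["ft_force"],o["torque"],round(o["opening"],4)); return o
p,r,_=pose(HC+[0,0,.15],PSI,0,1); move_l(p,feed=.1,rotation=r); st("up")
F=np.array([.50,-.05,.33])
p,r,Rt=pose(F,PSI,np.radians(33.5),1); move_l(p,feed=.04,rotation=r); st("tilt"); print(corners(F,Rt))
hold(1.5); st("held")
for n in ("scene","wrist","top"):
    im,_=get_image(n); cv2.imwrite(f"pics/{n}3.png",im[:,:,::-1])
E
python3 - <<'E'
import cv2
cv2.imwrite("pics/top3z.png",cv2.resize(cv2.imread("pics/top3.png")[90:260,180:380],None,fx=3.5,fy=3.5,interpolation=cv2.INTER_CUBIC))
E
```

```text
up 8.61 [ 0.5485 -0.0469  0.239 ] [ 0.3044 -1.1193 -3.8721] [-0.0403  0.0904  0.0072] 0.0124
tilt 11.11 [ 0.492  -0.0569  0.3142] [-0.3622  0.4989 -3.8529] [ 0.4613 -0.5329 -0.0161] 0.0124
[[ 0.5159 -0.0038  0.1798]
 [ 0.5184 -0.1897  0.2586]
 [ 0.3961  0.0165  0.2313]
 [ 0.3986 -0.1695  0.3101]]
held 12.61 [ 0.492  -0.0568  0.3141] [ 0.0336  0.2229 -3.3536] [ 0.4627 -0.6133 -0.0385] 0.0122
```

View pics/scene3.png

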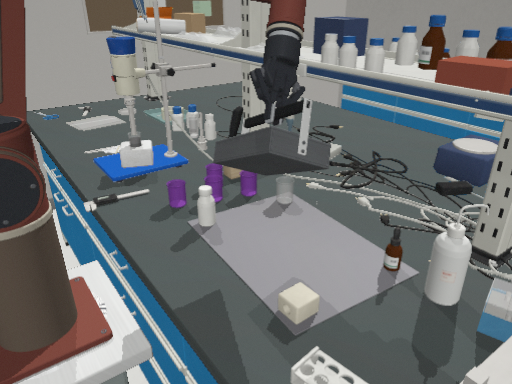

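View pics/wrist3.png

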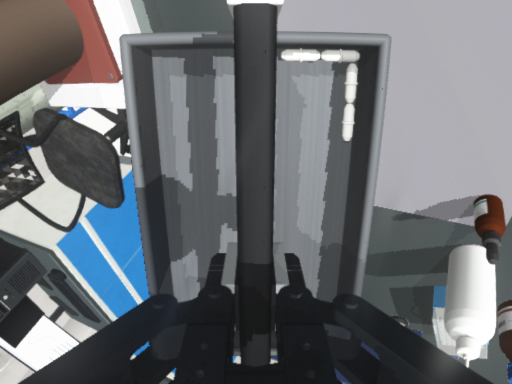

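View pics/top3z.png

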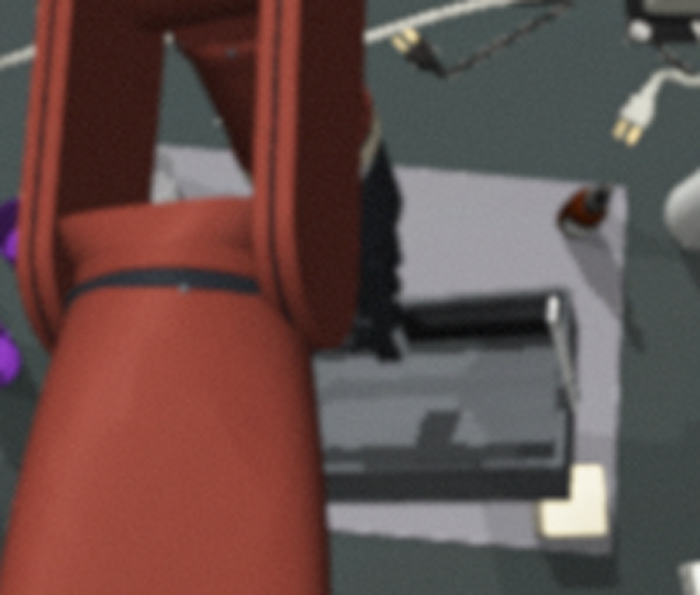

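The wrist view shows all four white bars lined up at the upper right corner, at about (301,55), (340,56), (351,82) and (348,122). Up in that view is tote +y and right is +x, so this is the far-left corner. I'll measure the distances and check that it's steady before handing in.

```bash
python3 - <<'E' 2>/dev/null
from h import *
np.set_printoptions(precision=4,suppress=True)
o1=observe()
R=Ro.from_euler('xyz',o1["tcp_rot"]).as_matrix(); hc=o1["eef_pos"]-.019*R[:,0]
Rt=np.c_[R[:,1],np.cross(-R[:,0],R[:,1]),-R[:,0]]
print("tilt",np.degrees(np.arccos(Rt[2,2])))
c=get_calibration("wrist"); T=c["world_from_camera"]
uv=np.array([[301,55],[340,56],[351,82],[348,122.]])
p=cv2.undistortPoints(uv.reshape(-1,1,2),c["intrinsics"],np.array(c["dist_coeffs"])).reshape(-1,2)
r=np.c_[p,np.ones(4)]@T[:3,:3].T
org=(T[:3,3]-hc)@Rt+[0,0,.106]; rt=r@Rt
X=org+rt*((.010-org[2])/rt[:,2])[:,None]; print(X*1000, np.linalg.norm(X-CORN[0],axis=1)*1000)
hold(1.0)
im,_=get_image("wrist"); cv2.imwrite("pics/wrist4.png",im[:,:,::-1])
a=cv2.imread("pics/wrist3.png"); roi=np.s_[30:260,140:385]; print("diff",cv2.absdiff(a,im[:,:,::-1].copy())[roi].mean())
top0=np.load("top.npz")["im"]; t,_=get_image("scene"); s0=cv2.imread("pics/scene0.png")[:,:,::-1]
for n,(u0,u1,v0,v1) in dict(beaker=(274,296,180,205),bottle=(195,218,184,228),drop=(384,404,228,272),plaster=(276,320,283,322)).items(): print(n,cv2.absdiff(s0[v0:v1,u0:u1].copy(),t[v0:v1,u0:u1].copy()).mean())
o=observe(); print(o["time_s"],o["eef_pos"]-o1["eef_pos"],o["ft_force"],o["opening"],abs(o["joint_velocities"]).max())
E
```

```text
tilt 33.49873925481814
[[29.2341 97.7372 10.    ]
 [53.5992 97.5166 10.    ]
 [61.6562 81.9324 10.    ]
 [61.6362 56.6304 10.    ]] [37.3948 14.2096 20.4558 44.9856]
diff 0.859597752144336
beaker 31.77090909090909
bottle 0.9130434782608695
drop 1.4632575757575759
plaster 8.812354312354312
13.8583 [-0.  0. -0.] [-0.3357  0.613  -3.4453] 0.012120984692748712 0.0027216456566121856
```

Run:
```python
import cv2,numpy as np
a,b=[cv2.resize(cv2.imread(f"pics/scene{i}.png")[165:330,260:345],None,fx=3.5,fy=3.5,interpolation=cv2.INTER_CUBIC) for i in (0,3)]
cv2.imwrite("pics/cmp.png",np.hstack([a,b]))
```

```text
(no output)
```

View pics/cmp.png

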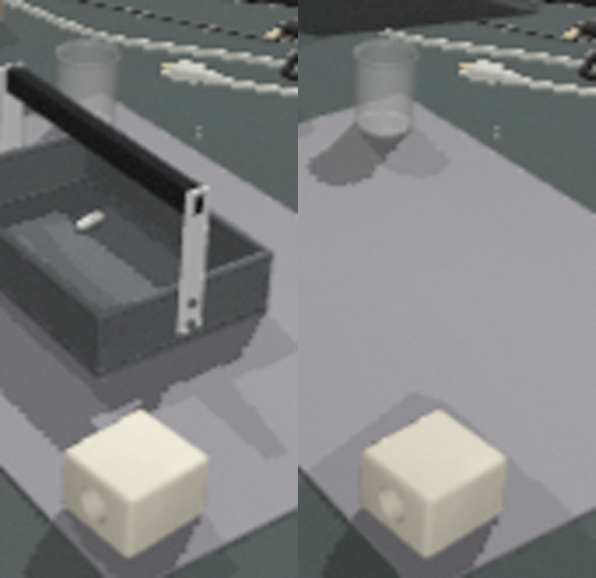

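In the before-and-after crops, the beaker (top about (88,45) and (386,45)) and the plaster block (about (135,480) and (433,480)) sit in the same place. The pixel differences come from the tote no longer blocking the view and from its shadow. Handing in.

Run:
```python
from plant import *
job_done()
```

```text
the job is handed in; nothing more can be done
```

The tote is held tilted at 33.5°, with all four stir bars together in its far-left corner, the one nearest the clear beaker. I pinched the handle at its middle with 100 N, lifted the tote straight up, then tilted it equally along its x and y. I handed the job in at about 13.9 s; no verdict was reported.

**Last checks:**
- **Stir bars:** all four are in the tote, about 14, 20, 37 and 45 mm from the corner (the limit is 75 mm). They were still in two pictures taken over a second apart.
- **Height:** the lowest inside corner is about 180 mm above the worktop, above the tops of all four objects on the mat.
- **Grip:** steady, with about 3.4 N of weight on the tool and no drift of the arm over the last second.
- **Beaker and neighbours:** none has moved in the scene pictures. The automatic picture comparison flagged the beaker and the plaster block. A side-by-side view showed both in the same place: the tote no longer blocks the view, and its shadow has changed.

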